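# Shut the strip tester's drawer and hold the probe on its contact

## Task

Push the open blue drawer of the strip test box fully home until it seats against its stop, then lift the black-handled pin probe out of its green stand and hold its steel tip on the brass contact in the yellow ring, with the probe square to the sloping panel and pressing lightly, so that the sprung contact sinks about half of its 10 mm travel and never bottoms. Finish while still gripping the probe and holding it there; do not let go. Leave the red-capped jar, the grey gauge block and the dropper bottle undisturbed.

Things in the scene. Friction and masses are not known exactly. Their poses are not given: they have to be found in the camera images.
- tester: fixed strip test box, 160 (x) x 200 (y) mm, grey, a drawer below and a white panel on top that slopes 20 degrees: its front edge, toward the robot, is 57 mm high and its back edge 115 mm; origin at the centre of the underside; own x points from front to back (drawer pushes in along +x), y to its left, z up
- drawer (a joint): drawer opening in m: 0 is fully home, grows as it comes out toward the robot (tester's -x), at most 0.09; starts 0.05 to 0.08 open; slides with about 2.5 N of friction, stays where it is left, and meets a hard stop at 0
- drawer_front (a point): centre of the drawer's flat blue front face (200 mm wide, 44 mm high, from 5 to 49 mm above the table, no handle that sticks out); axes as the tester's; moves with the drawer; drawer home, it lies 92 mm in front of the tester's origin (12 mm in front of the housing)
- contact (a joint): how far the sprung brass contact is pressed in, in m: 0 free, 0.010 bottomed; spring 350 N/m with 0.7 N at the start, so 0.005 takes 2.5 N and bottoming takes 4.2 N
- contact_top (a point): centre of the flat top of the sprung brass contact (18 mm across) in the middle of a black collar and a yellow ring 44 mm across, on the sloping panel; free, the top stands 14 mm above the panel; axis z is the outward normal of the panel (leaning 20 degrees from vertical toward the tester's front), x runs up the slope, y to the tester's left; moves with the contact
- probe: pin probe 150 mm long, standing upright tip down in the stand: a black square grip 12 x 11 x 74 mm above, a steel shaft 4 mm thick and 76 mm long below; loose, about 22 g; own y runs along it from tip to grip end (up as it stands), own x is level and square to one pair of flat grip faces, which turn with the stand; origin on the grip's face, at mid-length
- probe_tip (a point): end of the probe's steel tip, on the probe's long axis; axes as the probe's
- probe_grip (a point): point on the probe's axis in the black grip, 130 mm above the tip and 20 mm below the grip's upper end: a good place to grip it from above; axes as the probe's
- stand: fixed probe stand: green block 34 x 34 x 78 mm on a dark foot 70 x 70 x 8 mm, with a hole 6 mm square through it from top to bottom; the shaft hangs in the hole and the grip's shoulder rests on the block's top, so the probe has to be raised 76 mm to come free; origin at the centre of the underside
- jar: bystander: white screw jar with red cap, 52 mm across, 71 mm high, loose; origin at the centre of its underside
- gauge: bystander: grey stepped gauge block 30 x 60 x 20 mm, loose; origin at the centre of its underside
- bottle: bystander: brown dropper bottle with black top, 29 mm across, 98 mm high, loose; origin at the centre of its underside
Mind the look-alikes: they are no part of the job. Leave any orange or purple look-alike of the stand alone.

How it is judged:
On the way, in this order (a step that is already met when the one before it is completed fails the run):
1. the drawer is seated fully home (value of joint drawer below 0.003 m), for 0.3 s.
2. the gripped probe's tip presses the ringed contact, square to the panel (value of joint drawer below 0.003 m and value of joint contact between 0.002 and 0.0085 m and distance between probe_tip and contact_top below 0.007 m and angle between the y axis of probe_tip and the z axis of contact_top, either way round below 0.14 rad and contact force between probe and the fingers above 2 N and contact force between probe and tester above 0.5 N), for 0.3 s.
At the end, for the whole second after the job is handed in: The drawer is home within 3 mm; the probe, gripped by the fingers, out of its stand and still, has its tip within 7 mm of the centre of the contact's top, is within 8 degrees of square to the panel, and itself presses the contact (over 0.5 N) in by 2 to 8.5 mm (all of step 2 and linear speed of probe below 0.02 m/s and contact force between probe and stand below 0.1 N); the arm keeps its last pose, push and grip.
It fails at once if the sprung contact is pressed until it bottoms (more than 9.5 mm) (value of joint contact above 0.0095 m).
It fails at once if the jar is shifted more than 20 mm or tipped (distance of jar from where it was at the start of the episode above 0.02 m or angle between jar's own z axis and vertical above 0.3 rad).
It fails at once if the gauge block is shifted more than 20 mm or tipped (distance of gauge from where it was at the start of the episode above 0.02 m or angle between gauge's own z axis and vertical above 0.3 rad).
It fails at once if the dropper bottle is shifted more than 20 mm or tipped (distance of bottle from where it was at the start of the episode above 0.02 m or angle between bottle's own z axis and vertical above 0.3 rad).
It also fails if it takes over 56 s, if anything falls off the work surface, if the arm or the gripper's body presses on something with over 40 N, if the wrist force passes 120 N, or if a joint passes its speed limit or range.

## Robot

A 6-joint arm with a two-finger parallel gripper is mounted at the origin on the work surface; the furniture and walls round the work are solid. World frame = base frame: x ahead of the robot, y to its left, z up, the work surface at z = 0. Lengths are in m, angles in rad, forces in N, time in s.
With the tool pointing down it reaches from about 0.35 to 0.975 m from the base axis. Payload 4.9 kg.
Tool frame: the origin (TCP) lies at the very end of the fingers, on their centre line; the grasp point (between the pads) lies 19 mm behind it (ctrl.grasp_offset is the distance from the TCP to the grasp point, in m); z points along the fingers, y is the line along which they close (so a half turn about z gives the same grasp; the last joint's range is limited). The gripper opens to 85 mm and grips with 20 to 120 N. Pads are 22 mm wide; open, the fingers measure 114 mm over their backs; the gripper's body (76 mm by 85 mm) begins 54 mm behind the grasp point. The pads swing forward as they close: fully open they stand 13 mm farther back than shut.
Start: joints at [-1.372, 0.053, 1.613, -0, 1.476, -0.119], TCP at [0.195, -0.594, 0.209] pointing down, gripper open.
Joint ranges: [-3.01, 3.01], [-1.01, 2.22], [0.06, 2.58], [-1.02, 4.17], [0.09, 2.62], [-3.14, 3.14]. Speed limits (rad/s): [2.57, 2.57, 3.14, 3.14, 3.14, 3.14].

## Interface

Orientations are given as a rotation vector (axis times angle).
In Python, from station import ctrl, optics gives the robot as it stands.
- The arm moves only by the shell command python3 -m handwheel 'ROWS' [OPENING] [FORCE]. ROWS is JSON, a list of rows, each an object of numbers: "tx", "ty", "tz": the shift along the tool's x, y, z in mm; "roll": the turn about the tool's z in rad. A call has 1 to 12 rows; each row shifts and turns the commanded pose from where the row before left it, along the tool's axes as they then stand; what a row does not reach is not made up. A row lasts 1/12 s, in which the tool goes at most 41.7 mm and 7.16 degrees, less where a joint would pass 70% of its speed; a pose out of reach is approached as far as the arm can. A call with a gripper value outside its range is refused whole. OPENING is the finger opening in mm, from 0 to 85.4, set as the call begins (- or left out, the last holds). The fingers move at their own pace and stop on an object; FORCE is the grip in N (left out, the last holds). Time passes only in rows, so rows that do not move let the fingers close. It gives the time, the measured TCP pose, the force, the opening and the grip force at its end, in the units of the state.
- ctrl.get_obs(): the state, without advancing time (a new reading comes with each control period).
- optics.get_image(name): name is "scene" or "top" or "wrist"; returns (picture, depth): 480x640x3 uint8, red, green, blue; 480x640 float32, m along the optical axis (not along the pixel's ray), 0 where there is no reading.
- optics.camera_params(name): a dict with "mtx" (3x3 intrinsics, pixels), "k1" (the pictures are not rectified: a ray, as slopes to the right and down, at radius r is drawn at 1 + k1 r^2 times it, then the intrinsics apply), "extrinsics" (4x4, takes a point from camera to world coordinates); the wrist camera has in their place "tool_from_camera" (4x4, takes a point from camera to tool coordinates, whose origin is the TCP and whose axes are the flange's). Camera axes: x right, y down, z forward; pixel columns grow to the right and rows downward; lengths in m; the calibration is good to about 2 mm. A picture is of the moment at which its call begins: read the wrist's pose just before it. camera_params takes no time and is no camera call.
- ctrl.finish_job(): hands the job in; it is judged then, once.
The state is a dict: "t": time; "q": joint angles; "dq": joint speeds; "effort": joint torques, N m; "tool_pos": TCP position; "tool_rot": TCP orientation; "contact_force": force on the tool from outside, world axes, zero at the start; "wrist_torque": the same for the moment, N m; "opening": finger opening in m; "grip_force": force on a finger pad.
Only numpy, scipy, OpenCV 4.12 (cv2) and the standard library are available. Lean on these libraries where they do the work, as an engineer would, in place of code of your own. Each camera call takes 0.05 s, during which the arm holds its last target. There are 200 camera calls.

## Working session

There is one attempt and no reset: what is moved stays moved. The work goes in short steps, Python scripts to look and compute and a shell command to move; the robot and the scene stay as the last step left them, time stands still between calls to the robot, and variables do not carry over. Pictures are saved under pics/ and viewed, at most 11 in all, crops included, and the job is handed in when it is done.

```bash
ls; mkdir -p pics
cat > h.py <<'E'
import numpy as np, cv2, json
from station import ctrl, optics
from scipy.spatial.transform import Rotation as R
def grab(n):
    o=ctrl.get_obs(); im,d=optics.get_image(n); p=optics.camera_params(n)
    if n=="wrist":
        T=np.eye(4);T[:3,:3]=R.from_rotvec(o["tool_rot"]).as_matrix();T[:3,3]=o["tool_pos"]
        E=T@np.array(p["tool_from_camera"])
    else: E=np.array(p["extrinsics"])
    return im,d,np.array(p["mtx"]),float(p["k1"]),E
def rays(uv,K,k1):
    uv=np.atleast_2d(np.asarray(uv,float)); a=np.c_[(uv[:,0]-K[0,2])/K[0,0],(uv[:,1]-K[1,2])/K[1,1]]
    b=a.copy()
    for _ in range(20): b=a/(1+k1*(b**2).sum(1,keepdims=True))
    return np.c_[b,np.ones(len(b))]
def pts(uv,d,K,k1,E):
    uv=np.atleast_2d(uv).astype(int); z=d[uv[:,1],uv[:,0]]
    return (rays(uv,K,k1)*z[:,None])@E[:3,:3].T+E[:3,3]
def onplane(uv,K,k1,E,z):
    r=rays(uv,K,k1)@E[:3,:3].T; return E[:3,3]+r*((z-E[2,3])/r[:,2:3])
def save(n,im): cv2.imwrite("pics/"+n+".png",im[...,::-1])
def cloud(d,K,k1,E):
    v,u=np.mgrid[0:480,0:640]; uv=np.c_[u.ravel(),v.ravel()]
    return pts(uv,d,K,k1,E).reshape(480,640,3)
E
python3 - <<'E'
from h import *
for n in("scene","top"):
    g=grab(n); save(n,g[0]); np.savez("pics/"+n,*g)
    print(n,g[2].round(1).tolist(),g[3],g[4].round(3).tolist())
print(ctrl.get_obs())
E
```

```text
pics
scene [[485.6, 0.0, 313.6], [0.0, 485.6, 244.4], [0.0, 0.0, 1.0]] 0.04169143839722868 [[-0.81, -0.433, 0.396, 0.091], [-0.586, 0.593, -0.551, 0.655], [0.004, -0.679, -0.734, 0.862], [0.0, 0.0, 0.0, 1.0]]
top [[508.7, 0.0, 315.8], [0.0, 508.7, 246.9], [0.0, 0.0, 1.0]] -0.013272143931529264 [[-0.029, -0.974, 0.226, 0.267], [-1.0, 0.029, -0.003, 0.094], [-0.004, -0.226, -0.974, 1.208], [0.0, 0.0, 0.0, 1.0]]
{'t': 0.1, 'q': array([-1.37200563e+00,  5.33103472e-02,  1.61414465e+00, -2.83935402e-06,
        1.47602449e+00, -1.19019940e-01]), 'dq': array([-0.00088768, -0.00021963, -0.00308064, -0.00106995,  0.00059253,
       -0.00114556]), 'effort': array([-1.64463445e-04, -3.94904101e+01, -3.71364176e+01, -1.19875322e-04,
        3.90129135e-03, -1.95652476e-06]), 'tool_pos': array([ 0.19517186, -0.59310641,  0.20818111]), 'tool_rot': array([-3.10015049e+00, -4.96819599e-01,  1.22544420e-04]), 'contact_force': array([ 0.56598021, -0.43626938, -0.55600524]), 'wrist_torque': array([-0.04818144, -0.02523114,  0.03675638]), 'grip_force': 0.0, 'opening': 0.08538767827416065}
```

View pics/scene.png

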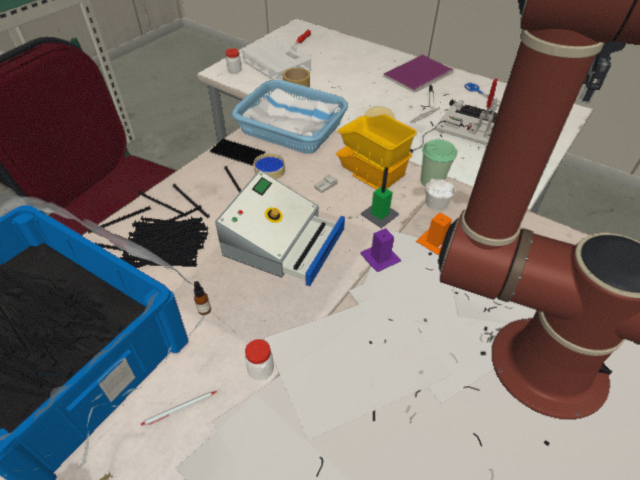

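View pics/top.png

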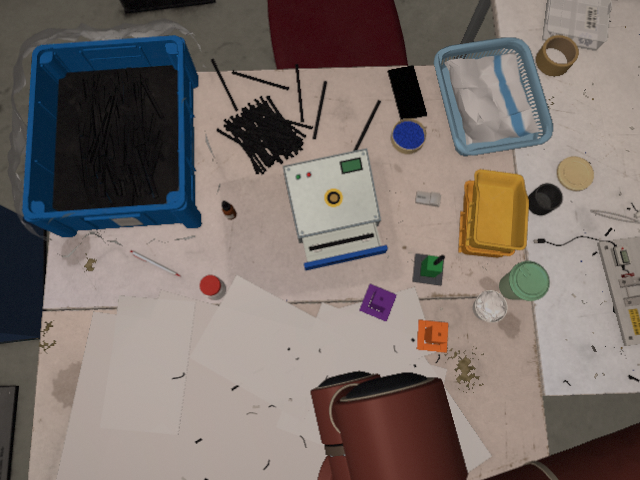

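Scene view: tester at (270,225), blue drawer front at (325,248), green stand with the black probe at (382,200). Empty purple stand at (380,250) and orange at (438,232) are look-alikes; only the green one holds a black-handled probe. In the top view they are at: ring (334,198), drawer front (345,257), green stand (430,266), jar (210,286), bottle (229,210), gauge (428,198).

Run:
```python
from h import *
crop=[]
for n in("scene","top"):
    z=np.load(f"pics/{n}.npz"); im,d,K,k1,E=[z[k] for k in z.files]; k1=float(k1)
    C=cloud(d,K,k1,E); hsv=cv2.cvtColor(im,cv2.COLOR_RGB2HSV)
    boxes={"scene":dict(front=(295,210,350,290),ring=(255,195,295,230),green=(360,185,402,222),probe=(375,160,395,192)),
     "top":dict(front=(300,240,392,272),ring=(318,185,350,212),green=(410,250,446,285),probe=(430,252,448,268))}[n]
    rng=dict(front=((100,150,60),(125,255,255)),ring=((20,150,120),(35,255,255)),green=((50,150,60),(85,255,255)),probe=((0,0,0),(179,255,60)))
    for k,(a,b,c,e) in boxes.items():
        m=np.zeros(im.shape[:2],np.uint8); m[b:e,a:c]=cv2.inRange(hsv,*rng[k])[b:e,a:c]
        v,u=np.nonzero(m&(d>0)); P=C[v,u]
        print(n,k,len(u),"uv",u.mean().round(1),v.mean().round(1),"med",np.median(P,0).round(3),"p2",np.percentile(P,3,axis=0).round(3),"p98",np.percentile(P,97,axis=0).round(3))
        if k=="front":
            print(" rect",cv2.minAreaRect(np.c_[P[:,:2]*1000].astype(np.float32)))
        if k=="ring":
            A=np.c_[P[:,:2],np.ones(len(P))]; s=np.linalg.lstsq(A,P[:,2],rcond=None)[0]; print(" slope",s)
        if k=="green":
            t=P[:,2]>0.07; print(" top",t.sum(),P[t].mean(0).round(4),cv2.minAreaRect((P[t][:,:2]*1000).astype(np.float32)))
    box=dict(jar=(195,270,228,300),bottle=(218,198,240,222),gauge=(412,188,444,210))
    if n=="top":
        for k,(a,b,c,e) in box.items():
            P=C[b:e,a:c].reshape(-1,3);P=P[P[:,2]>0.012]; print(k,P.mean(0).round(3),P[:,2].max().round(3))
        # panel fit
        m=(hsv[...,1]<50)&(hsv[...,2]>150);m[:160]=0;m[215:]=0;m[:,:295]=0;m[:,372:]=0
        P=C[m];P=P[(P[:,2]>.05)&(P[:,2]<.13)];A=np.c_[P[:,:2],np.ones(len(P))]; s=np.linalg.lstsq(A,P[:,2],rcond=None)[0]
        print("panel",s,np.degrees(np.arctan(np.hypot(*s[:2]))),"yaw",np.degrees(np.arctan2(s[1],s[0])),len(P))
        crop.append(cv2.resize(im[225:345,350:470],(480,480)))
    else: crop.insert(0,cv2.resize(im[150:280,340:470],(300,300)))
b=np.zeros((480,780,3),np.uint8); b[:300,:300]=crop[0]; b[:,300:]=crop[1]; save("crop",b)
```

```text
scene front 613 uv 324.1 251.2 med [0.503 0.041 0.043] p2 [ 0.487 -0.061  0.014] p98 [0.524 0.121 0.05 ]
 rect ((507.71832275390625, 25.12873077392578), (11.851715087890625, 199.12368774414062), 11.081846237182617)
scene ring 141 uv 273.5 214.0 med [0.638 0.051 0.088] p2 [0.624 0.029 0.076] p98 [0.659 0.067 0.098]
 slope [ 0.22774779  0.07667069 -0.06242357]
scene green 446 uv 381.0 203.1 med [ 0.473 -0.161  0.051] p2 [ 0.462 -0.185  0.01 ] p98 [ 0.495 -0.155  0.079]
 top 130 [ 0.4778 -0.1697  0.0764] ((480.0436096191406, -172.61212158203125), (34.0766487121582, 33.61479187011719), 83.40509796142578)
scene probe 67 uv 384.2 180.2 med [ 0.478 -0.171  0.118] p2 [ 0.475 -0.176  0.086] p98 [ 0.482 -0.169  0.149]
top front 496 uv 345.4 257.2 med [0.511 0.024 0.048] p2 [ 0.492 -0.069  0.014] p98 [0.529 0.113 0.053]
 rect ((512.2090454101562, 22.337921142578125), (10.588619232177734, 195.44613647460938), 10.722286224365234)
top ring 113 uv 333.2 197.2 med [0.645 0.048 0.085] p2 [0.628 0.029 0.077] p98 [0.662 0.066 0.092]
 slope [ 0.35618607  0.07129461 -0.14797457]
top green 307 uv 430.6 266.9 med [ 0.475 -0.169  0.075] p2 [ 0.466 -0.189  0.012] p98 [ 0.498 -0.157  0.082]
 top 176 [ 0.4808 -0.1723  0.0782] ((483.21392822265625, -175.54000854492188), (34.785179138183594, 31.32491683959961), 80.57477569580078)
top probe 52 uv 438.6 259.6 med [ 0.481 -0.174  0.128] p2 [ 0.479 -0.183  0.082] p98 [ 0.485 -0.171  0.153]
jar [0.446 0.328 0.073] 1.208
bottle [0.628 0.295 0.069] 1.208
gauge [ 0.657 -0.188  0.028] 1.208
panel [ 0.35431831  0.06951751 -0.14805668] 19.853313507961264 yaw 11.100470816099444 3468
```

View pics/crop.png

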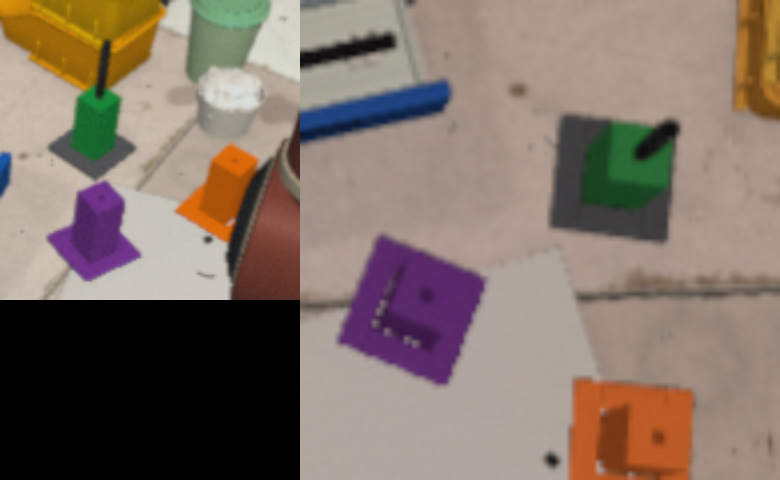

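The crop shows the green stand, on a dark foot, as the only one holding a probe. The purple and orange ones are empty. Next I work out the tool axes and drawer face.

```bash
cat >> h.py <<'E'
YAW=np.radians(11.0); X=np.array([np.cos(YAW),np.sin(YAW),0]); Y=np.array([-X[1],X[0],0])
def to(target,yaw=None):
    "shift in tool axes (mm) to bring TCP to target, roll to bring tool y to yaw+90 (mod 180)"
    o=ctrl.get_obs(); M=R.from_rotvec(o["tool_rot"]).as_matrix()
    d=M.T@(np.array(target)-o["tool_pos"])*1000
    s="tool shift mm "+str(d.round(1))
    if yaw is not None:
        ya=np.arctan2(M[1,1],M[0,1]); e=(np.pi/2+yaw-ya+np.pi/2)%np.pi-np.pi/2
        s+=f" roll total {-e:.3f}"   # tool z down
    print(s, "q6",o["q"][5].round(3))
E
python3 - <<'E'
from h import *
o=ctrl.get_obs(); print(R.from_rotvec(o["tool_rot"]).as_matrix().round(3)); print(np.array(optics.camera_params("wrist")["tool_from_camera"]).round(3),optics.camera_params("wrist")["mtx"])
for n in("scene","top"):
    z=np.load(f"pics/{n}.npz"); im,d,K,k1,E=[z[k] for k in z.files]; k1=float(k1)
    C=cloud(d,K,k1,E); hsv=cv2.cvtColor(im,cv2.COLOR_RGB2HSV)
    a,b,c,e={"scene":(295,210,350,290),"top":(300,240,392,272)}[n]
    m=np.zeros((480,640),bool); m[b:e,a:c]=cv2.inRange(hsv,(100,150,60),(125,255,255))[b:e,a:c]>0
    P=C[m&(d>0)]; print(n,np.percentile(P@X,[3,10,25,50,90]).round(4),np.percentile(P@Y,[1,99]).round(4))
    Q=P[(P[:,2]<.046)&(P[:,2]>.005)];print(len(Q),np.percentile(Q@X,[10,50,90]))
F=0.49*X+(-0.072)*Y
to([*(0.44*X-0.07*Y)[:2],0.25],YAW)
E
```

```text
[[ 0.95   0.312 -0.   ]
 [ 0.312 -0.95   0.002]
 [ 0.    -0.002 -1.   ]]
[[ 0.001 -0.963 -0.27   0.069]
 [ 1.     0.001 -0.    -0.002]
 [ 0.    -0.27   0.963 -0.165]
 [ 0.     0.     0.     1.   ]] [[402.584516     0.         314.41622808]
 [  0.         402.584516   243.16729537]
 [  0.           0.           1.        ]]
scene [0.4981 0.4986 0.4991 0.4998 0.5064] [-0.1651  0.0263]
355 [0.49840702 0.49925685 0.50271052]
top [0.5024 0.5028 0.5033 0.5046 0.5102] [-0.172   0.0201]
192 [0.50265339 0.50325579 0.50428771]
tool shift mm [ 427.7 -499.8  -40.8] roll total 0.126 q6 -0.119
```

```bash
python3 -m handwheel '[{"tx":10,"ty":-12,"tz":-3},{"tx":22,"ty":-25,"tz":-6},{"tx":27,"ty":-31,"tz":-6},{"tx":27,"ty":-31,"tz":-6},{"tx":27,"ty":-31,"tz":-6},{"tx":27,"ty":-31,"tz":-6},{"tx":27,"ty":-31,"tz":-6},{"tx":27,"ty":-31},{"tx":27,"ty":-31},{"tx":27,"ty":-31},{"tx":27,"ty":-31},{"tx":27,"ty":-31}]' 0 20
python3 - <<'E'
from h import *
to([*(0.44*X-0.072*Y)[:2],0.25],YAW)
E
```

```text
tool shift mm [ 427.4 -497.8  -40.8] roll total 0.126 q6 -0.119$[0]: bad value
```

```bash
python3 -m handwheel '[{"tx":10,"ty":-12,"tz":-3,"roll":0},{"tx":22,"ty":-25,"tz":-6,"roll":0},{"tx":27,"ty":-31,"tz":-6,"roll":0},{"tx":27,"ty":-31,"tz":-6,"roll":0},{"tx":27,"ty":-31,"tz":-6,"roll":0},{"tx":27,"ty":-31,"tz":-6,"roll":0},{"tx":27,"ty":-31,"tz":-6,"roll":0},{"tx":27,"ty":-31,"tz":0,"roll":0},{"tx":27,"ty":-31,"tz":0,"roll":0},{"tx":27,"ty":-31,"tz":0,"roll":0},{"tx":27,"ty":-31,"tz":0,"roll":0},{"tx":27,"ty":-31,"tz":0,"roll":0}]' 0 20
python3 - <<'E'
from h import *
to([*(0.44*X-0.072*Y)[:2],0.25],YAW)
E
```

```text
t: 1.1
tool_pos: [0.3738, -0.1677, 0.248]
tool_rot: [3.102, 0.496, 0.0]
contact_force: [0.6, -1.1, -0.4]
opening: 0.0002
grip_force: 0.0
tool shift mm [ 124.7 -149.6   -2. ] roll total 0.125 q6 0.65
```

```bash
python3 -m handwheel '[{"tx":25,"ty":-30,"tz":0,"roll":0.03},{"tx":25,"ty":-30,"tz":0,"roll":0.03},{"tx":25,"ty":-30,"tz":0,"roll":0.03},{"tx":25,"ty":-30,"tz":0,"roll":0.035},{"tx":15,"ty":-15,"tz":0,"roll":0},{"tx":0,"ty":0,"tz":0,"roll":0}]'
python3 - <<'E'
from h import *
to([*(0.44*X-0.072*Y)[:2],0.025],YAW)
g=grab("wrist"); save("w1",g[0]); np.savez("pics/w1",*g)
E
```

```text
t: 1.6
tool_pos: [0.4503, -0.0063, 0.2477]
tool_rot: [-3.125, -0.311, 0.001]
contact_force: [0.9, -0.0, -0.8]
opening: -0.0001
grip_force: 0.0
tool shift mm [ -0.6 -19.8 222.7] roll total 0.006 q6 1.192
```

View pics/w1.png

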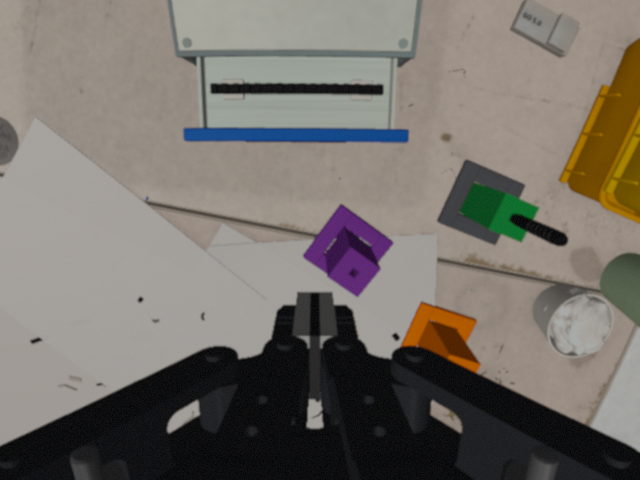

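Wrist view: blue front edge at (296,135), purple stand close below it at (345,255), green stand at (497,210) with the probe to (565,240). I need the purple stand's position before going down.

Run:
```python
from h import *
z=np.load("pics/w1.npz"); im,d,K,k1,E=[z[k] for k in z.files]; k1=float(k1)
C=cloud(d,K,k1,E); hsv=cv2.cvtColor(im,cv2.COLOR_RGB2HSV)
for k,lo,hi,(a,b,c,e) in (("purple",(125,100,40),(155,255,255),(290,190,410,300)),("blue",(100,150,60),(120,255,255),(170,115,420,150)),("green",(50,150,50),(85,255,255),(450,170,545,250)),("black",(0,0,0),(179,90,60),(505,205,575,250))):
    m=np.zeros((480,640),bool); m[b:e,a:c]=cv2.inRange(hsv,lo,hi)[b:e,a:c]>0
    P=C[m&(d>0)]; print(k,len(P),"x'",np.percentile(P@X,[1,50,99]).round(4),"y'",np.percentile(P@Y,[1,50,99]).round(4),"z",np.percentile(P[:,2],[1,50,99]).round(4))
    for lo_,hi_ in((0,.012),(.07,.09),(.14,.16)):
        Q=P[(P[:,2]>lo_)&(P[:,2]<hi_)]
        if len(Q)>20: print("  z",lo_,cv2.minAreaRect((Q[:,:2]*1000).astype(np.float32)),Q[:,2].mean())
```

```text
purple 4159 x' [0.37   0.3978 0.4301] y' [-0.1651 -0.1217 -0.0847] z [0.0065 0.0241 0.0801]
  z 0 ((406.1236572265625, -48.31910705566406), (68.2867660522461, 67.66949462890625), 65.67915344238281) 0.0086623721327022
  z 0.07 ((406.0311279296875, -48.58860778808594), (33.28775405883789, 33.16252899169922), 65.66105651855469) 0.07832887362362283
blue 2562 x' [0.501  0.5062 0.5108] y' [-0.1692 -0.0734  0.0238] z [0.0478 0.0497 0.0514]
green 2291 x' [0.4224 0.4438 0.4598] y' [-0.2792 -0.2505 -0.2411] z [0.0076 0.077  0.0911]
  z 0 ((484.20306396484375, -157.29684448242188), (1.4561586380004883, 30.421117782592773), 79.93458557128906) 0.008794080199091918
  z 0.07 ((481.4398193359375, -173.0647735595703), (34.646240234375, 33.408023834228516), 80.11214447021484) 0.07819160768188706
black 566 x' [0.4363 0.4409 0.4445] y' [-0.2645 -0.2582 -0.2567] z [0.0869 0.133  0.1534]
  z 0.14 ((482.0901794433594, -172.1660919189453), (8.534563064575195, 8.577648162841797), 13.456900596618652) 0.14871436728025442
```

```bash
python3 - <<'E'
from h import *
to([*(0.465*X-0.03*Y)[:2],0.025],YAW)
E
python3 -m handwheel '[{"tx":25,"ty":-31,"tz":0,"roll":0.006},{"tx":0,"ty":-31,"tz":20,"roll":0},{"tx":0,"ty":0,"tz":30,"roll":0},{"tx":0,"ty":0,"tz":35,"roll":0},{"tx":0,"ty":0,"tz":35,"roll":0},{"tx":0,"ty":0,"tz":35,"roll":0},{"tx":0,"ty":0,"tz":35,"roll":0},{"tx":0,"ty":0,"tz":20,"roll":0},{"tx":0,"ty":0,"tz":10,"roll":0},{"tx":0,"ty":0,"tz":0,"roll":0}]'
python3 - <<'E'
from h import *
to([*(0.49*X-0.03*Y)[:2],0.025],YAW)
E
```

```text
tool shift mm [ 25.8 -63.4 222.6] roll total 0.005 q6 1.19
t: 2.48
tool_pos: [0.4598, 0.0552, 0.0255]
tool_rot: [-3.128, -0.291, 0.009]
contact_force: [0.0, 0.2, 0.4]
opening: 0.0001
grip_force: 0.0
tool shift mm [28.1 -3.7  0.4] roll total -0.007 q6 1.344
```

```bash
python3 -m handwheel '[{"tx":8,"ty":0,"tz":0,"roll":0},{"tx":8,"ty":0,"tz":0,"roll":0},{"tx":6,"ty":0,"tz":0,"roll":0},{"tx":6,"ty":0,"tz":0,"roll":0},{"tx":6,"ty":0,"tz":0,"roll":0},{"tx":6,"ty":0,"tz":0,"roll":0},{"tx":6,"ty":0,"tz":0,"roll":0},{"tx":6,"ty":0,"tz":0,"roll":0},{"tx":6,"ty":0,"tz":0,"roll":0},{"tx":6,"ty":0,"tz":0,"roll":0},{"tx":6,"ty":0,"tz":0,"roll":0},{"tx":0,"ty":0,"tz":0,"roll":0}]'; python3 -m handwheel '[{"tx":4,"ty":0,"tz":0,"roll":0},{"tx":4,"ty":0,"tz":0,"roll":0},{"tx":0,"ty":0,"tz":0,"roll":0}]'
```

```text
t: 3.48
tool_pos: [0.5324, 0.0691, 0.0285]
tool_rot: [3.128, 0.293, 0.001]
contact_force: [-0.1, 1.1, 0.6]
opening: 0.0001
grip_force: 0.0
t: 3.73
tool_pos: [0.5396, 0.0705, 0.0285]
tool_rot: [3.128, 0.293, 0.001]
contact_force: [-0.2, -0.4, 0.5]
opening: 0.0002
grip_force: 0.0
```

```bash
python3 -m handwheel '[{"tx":3,"ty":0,"tz":0,"roll":0},{"tx":2,"ty":0,"tz":0,"roll":0},{"tx":0,"ty":0,"tz":0,"roll":0}]';python3 - <<'E'
from h import *
o=ctrl.get_obs(); print(o["tool_pos"]@X)
g=grab("top"); save("t2",g[0]); np.savez("pics/t2",*g)
im,d,K,k1,E=g; C=cloud(d,K,k1,E); hsv=cv2.cvtColor(im,cv2.COLOR_RGB2HSV)
m=np.zeros((480,640),bool); m[205:275,295:395]=cv2.inRange(hsv,(100,150,60),(125,255,255))[205:275,295:395]>0
P=C[m]; print(len(P),np.percentile(P@X,[3,50,90]))
E
```

```text
t: 3.98
tool_pos: [0.5443, 0.0714, 0.0284]
tool_rot: [3.128, 0.293, 0.0]
contact_force: [0.2, 0.2, 0.4]
opening: -0.0003
grip_force: 0.0
0.5478934277050761
143 [0.50243894 0.50393735 0.50985551]
```

Run:
```python
from h import *
z=np.load("pics/t2.npz"); a=z[z.files[0]]
g=grab("wrist"); np.savez("pics/w2",*g)
b=np.zeros((400,800,3),np.uint8); b[:,:400]=cv2.resize(a[150:300,270:420],(400,400)); b[:300,400:]=cv2.resize(g[0],(400,300)); save("v2",b)
```

```text
(no output)
```

View pics/v2.png

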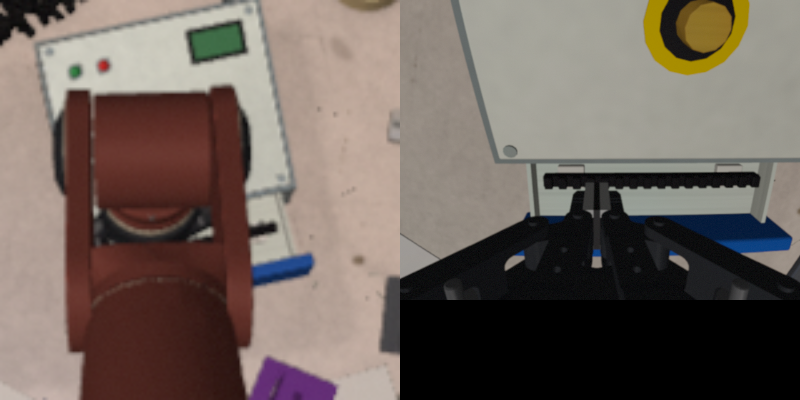

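The drawer has not moved: the wrist view shows the blue front at (650,235), behind the fingers (600,195). I'll check where the fingertips really are.

Run:
```python
from h import *
z=np.load("pics/w2.npz"); im,d,K,k1,E=[z[k] for k in z.files]; k1=float(k1)
C=cloud(d,K,k1,E)
def rep(n,uv): P=pts(uv,d,K,k1,E)[0]; print(n,uv,"x' %.3f y' %.3f z %.3f"%(P@X,P@Y,P[2]),"depth",d[uv[1],uv[0]])
# view coords -> x=(u-400)*1.6, y=v*1.6
for v in (288,296,304,320,340): rep("finger",(310,v)); rep("finger",(323,v))
rep("blue",(560,385)); rep("blue",(560,365)); rep("blue",(600,395)); rep("tray",(330,310-40)); rep("tray floor",(450,320)); rep("strip",(450,290)); rep("panel",(250,200)); rep("contact",(487,42)); rep("table",(150,300))
print(ctrl.get_obs()["q"], ctrl.get_obs()["tool_pos"])
```

```text
finger (310, 288) x' 0.550 y' -0.030 z 0.031 depth 0.17431194
finger (323, 288) x' 0.550 y' -0.036 z 0.031 depth 0.17503652
finger (310, 296) x' 0.558 y' -0.030 z 0.058 depth 0.14588186
finger (323, 296) x' 0.558 y' -0.035 z 0.059 depth 0.14489691
finger (310, 304) x' 0.558 y' -0.031 z 0.066 depth 0.13889837
finger (323, 304) x' 0.558 y' -0.035 z 0.066 depth 0.13850288
finger (310, 320) x' 0.558 y' -0.031 z 0.077 depth 0.12769745
finger (323, 320) x' 0.559 y' -0.035 z 0.079 depth 0.12584797
finger (310, 340) x' 0.557 y' -0.031 z 0.089 depth 0.11696707
finger (323, 340) x' 0.558 y' -0.035 z 0.090 depth 0.116038024
blue (560, 385) x' 0.512 y' -0.138 z 0.050 depth 0.16629148
blue (560, 365) x' 0.512 y' -0.147 z 0.036 depth 0.18023217
blue (600, 395) x' 0.505 y' -0.158 z 0.051 depth 0.16738662
tray (330, 270) x' 0.552 y' -0.039 z 0.014 depth 0.19078347
tray floor (450, 320) x' 0.525 y' -0.100 z 0.013 depth 0.19841409
strip (450, 290) x' 0.547 y' -0.093 z 0.027 depth 0.17938466
panel (250, 200) x' 0.595 y' -0.012 z 0.069 depth 0.12629947
contact (487, 42) x' 0.636 y' -0.072 z 0.097 depth 0.08799528
table (150, 300) x' 0.531 y' 0.055 z 0.000 depth 0.2096262
[-5.07754587e-03  5.69981008e-02  1.92963253e+00  1.91772881e-06
  1.15508110e+00  1.37886735e+00] [0.54389044 0.07143983 0.02829204]
```

The fingertips are inside the tray, past the front, with no force felt. I'll lift out, come down again in front and push in small steps while watching.

```bash
python3 -m handwheel '[{"tx":0,"ty":0,"tz":-15,"roll":0},{"tx":0,"ty":0,"tz":-30,"roll":0},{"tx":0,"ty":0,"tz":-30,"roll":0},{"tx":-30,"ty":0,"tz":0,"roll":0},{"tx":-35,"ty":0,"tz":0,"roll":0},{"tx":-20,"ty":0,"tz":0,"roll":0},{"tx":0,"ty":0,"tz":30,"roll":0},{"tx":0,"ty":0,"tz":35,"roll":0},{"tx":0,"ty":0,"tz":15,"roll":0},{"tx":0,"ty":0,"tz":0,"roll":0},{"tx":0,"ty":0,"tz":0,"roll":0}]'
python3 - <<'E'
from h import *
print(ctrl.get_obs()["tool_pos"]@X,ctrl.get_obs()["tool_pos"]@Y)
im,d,K,k1,E=g=grab("wrist"); np.savez("pics/w3",*g); save("w3",im)
E
python3 -m handwheel '[{"tx":8,"ty":0,"tz":0,"roll":0},{"tx":8,"ty":0,"tz":0,"roll":0},{"tx":0,"ty":0,"tz":0,"roll":0}]'
for i in 1 2 3 4; do python3 -m handwheel '[{"tx":5,"ty":0,"tz":0,"roll":0}]' | sed -n '2p;4p'; done
```

```text
t: 5.0
tool_pos: [0.4595, 0.0556, 0.0227]
tool_rot: [-3.128, -0.293, 0.003]
contact_force: [0.2, -0.4, -0.5]
opening: 0.0001
grip_force: 0.0
0.46171555506001466 -0.03305896908088259
t: 5.3
tool_pos: [0.4794, 0.0587, 0.0255]
tool_rot: [3.127, 0.293, 0.007]
contact_force: [0.1, -0.3, 0.6]
opening: 0.0001
grip_force: 0.0
tool_pos: [0.4821, 0.0596, 0.0242]
contact_force: [-0.5, -0.4, 1.1]
tool_pos: [0.4867, 0.0606, 0.0238]
contact_force: [0.3, 0.1, -0.4]
tool_pos: [0.4909, 0.0614, 0.0234]
contact_force: [-2.1, -0.6, 1.6]
tool_pos: [0.4957, 0.0623, 0.0232]
contact_force: [-1.7, -0.3, 0.8]
```

View pics/w3.png

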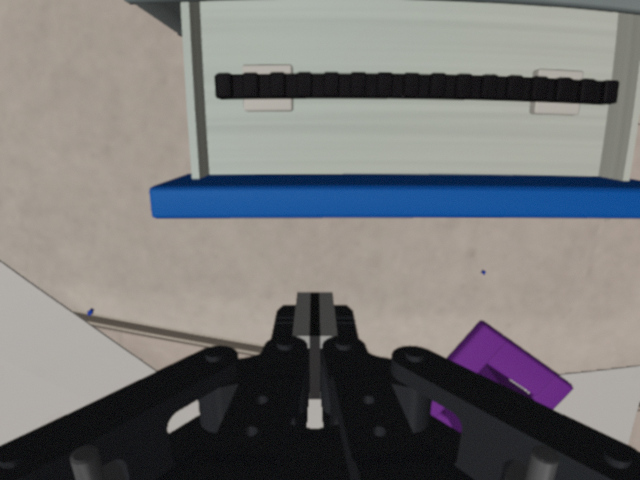

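Fingers are now in front of the blue face (row 200 in the picture, tips at (315,300)), and about −2 N is felt. I'll continue in small steps.

```bash
for i in 1 2 3 4 5 6; do python3 -m handwheel '[{"tx":4,"ty":0,"tz":0,"roll":0}]' | sed -n '2p;4p'; done
python3 - <<'E'
from h import *
im,d,K,k1,E=g=grab("wrist"); np.savez("pics/w4",*g); C=cloud(d,K,k1,E); hsv=cv2.cvtColor(im,cv2.COLOR_RGB2HSV)
m=(cv2.inRange(hsv,(100,150,60),(120,255,255))>0)&(d>0); P=C[m]; P=P[P[:,2]<.06];print(len(P),np.percentile(P@X,[2,50,98]),ctrl.get_obs()["tool_pos"]@X)
E
```

```text
tool_pos: [0.4999, 0.0631, 0.0232]
contact_force: [-2.6, -0.1, 1.8]
tool_pos: [0.5038, 0.0639, 0.0232]
contact_force: [-3.0, -0.3, 3.0]
tool_pos: [0.5077, 0.0646, 0.0232]
contact_force: [-2.6, -0.8, 2.2]
tool_pos: [0.5117, 0.0654, 0.0232]
contact_force: [-2.4, -0.8, 2.0]
tool_pos: [0.5156, 0.0661, 0.0232]
contact_force: [-2.6, -0.1, 2.5]
tool_pos: [0.5196, 0.0669, 0.0232]
contact_force: [-2.4, 0.5, 0.9]
23206 [0.53508917 0.54426348 0.54569718] 0.5236060780175783
```

```bash
for i in 1 2 3 4 5 6; do python3 -m handwheel '[{"tx":4,"ty":0,"tz":0,"roll":0}]' | sed -n '2p;4p'; done; for i in 1 2 3 4 ; do python3 -m handwheel '[{"tx":2,"ty":0,"tz":0,"roll":0}]' | sed -n '2p;4p'; done
python3 - <<'E'
from h import *
im,d,K,k1,E=g=grab("wrist"); np.savez("pics/w5",*g); C=cloud(d,K,k1,E); hsv=cv2.cvtColor(im,cv2.COLOR_RGB2HSV)
m=(cv2.inRange(hsv,(100,150,60),(120,255,255))>0)&(d>0); P=C[m]; P=P[P[:,2]<.06];print(len(P),np.percentile(P@X,[2,50,98]),ctrl.get_obs()["tool_pos"]@X)
E
```

```text
tool_pos: [0.523, 0.0675, 0.023]
contact_force: [-2.0, -0.6, 1.6]
tool_pos: [0.5272, 0.0683, 0.0231]
contact_force: [-2.5, -0.4, 1.5]
tool_pos: [0.5312, 0.0691, 0.0231]
contact_force: [-3.1, 0.1, 0.8]
tool_pos: [0.5352, 0.0698, 0.0231]
contact_force: [-2.4, 0.2, 1.7]
tool_pos: [0.5392, 0.0706, 0.0231]
contact_force: [-3.0, 0.1, 0.5]
tool_pos: [0.5432, 0.0714, 0.0231]
contact_force: [-2.5, -0.7, 0.9]
tool_pos: [0.5447, 0.0717, 0.023]
contact_force: [-7.4, -1.2, 3.5]
tool_pos: [0.5447, 0.0717, 0.0228]
contact_force: [-14.8, -2.7, 8.9]
tool_pos: [0.5447, 0.0717, 0.0227]
contact_force: [-21.3, -4.1, 14.8]
tool_pos: [0.5447, 0.0717, 0.0226]
contact_force: [-27.6, -5.6, 20.8]
9280 [0.56011042 0.56403458 0.56776226] 0.5483467708715637
```

It stopped with the force rising, so the drawer is against its stop. I'll hold, back off and check that it stays.

```bash
python3 -m handwheel '[{"tx":0,"ty":0,"tz":0,"roll":0},{"tx":0,"ty":0,"tz":0,"roll":0},{"tx":0,"ty":0,"tz":0,"roll":0},{"tx":0,"ty":0,"tz":0,"roll":0},{"tx":-5,"ty":0,"tz":0,"roll":0},{"tx":-8,"ty":0,"tz":0,"roll":0},{"tx":-20,"ty":0,"tz":0,"roll":0},{"tx":-20,"ty":0,"tz":-25,"roll":0},{"tx":-20,"ty":0,"tz":-35,"roll":0},{"tx":0,"ty":0,"tz":-35,"roll":0},{"tx":0,"ty":0,"tz":-35,"roll":0},{"tx":0,"ty":0,"tz":-30,"roll":0}]'; python3 -m handwheel '[{"tx":0,"ty":0,"tz":-30,"roll":0},{"tx":0,"ty":0,"tz":-20,"roll":0},{"tx":0,"ty":0,"tz":0,"roll":0}]'
python3 - <<'E'
from h import *
im,d,K,k1,E=g=grab("wrist"); np.savez("pics/w6",*g); save("w6",im); C=cloud(d,K,k1,E); hsv=cv2.cvtColor(im,cv2.COLOR_RGB2HSV)
def st(n,m):
    P=C[m&(d>0)]; print(n,len(P),"x'",np.percentile(P@X,[2,50,98]).round(4),"y'",np.percentile(P@Y,[2,50,98]).round(4),"z",np.percentile(P[:,2],[2,50,98]).round(4)); return P
P=st("blue",(cv2.inRange(hsv,(100,150,60),(120,255,255))>0)&(C[...,2]<.06)&(abs(C@Y+.07)<.12))
ring=cv2.inRange(hsv,(20,150,120),(35,255,255)); n,l,s,c=cv2.connectedComponentsWithStats(ring)
for i in range(1,n):
    if s[i,4]>150: print(s[i],c[i]); st("ring",l==i)
E
```

```text
t: 8.07
tool_pos: [0.4799, 0.0591, 0.1865]
tool_rot: [3.127, 0.293, 0.008]
contact_force: [1.3, 0.4, 0.2]
opening: 0.0
grip_force: 0.0
t: 8.32
tool_pos: [0.4826, 0.0591, 0.2402]
tool_rot: [3.126, 0.293, 0.02]
contact_force: [0.7, -0.3, 0.3]
opening: -0.0001
grip_force: 0.0
blue 2966 x' [0.5594 0.5648 0.5699] y' [-0.1667 -0.0714  0.0218] z [0.048  0.0497 0.0513]
[340   0  57  45 887] [367.40248027  23.97745209]
ring 886 x' [0.6211 0.6322 0.6485] y' [-0.093  -0.0725 -0.0529] z [0.0777 0.0823 0.0888]
[358   3  24  26 473] [369.71458774  15.51374207]
ring 471 x' [0.6287 0.6356 0.6427] y' [-0.08   -0.0725 -0.065 ] z [0.0945 0.0974 0.1004]
[607 152  33  73 492] [624.25609756 191.25      ]
ring 489 x' [0.4661 0.4987 0.5356] y' [-0.3721 -0.3602 -0.3477] z [0.0035 0.0059 0.0095]
```

View pics/w6.png

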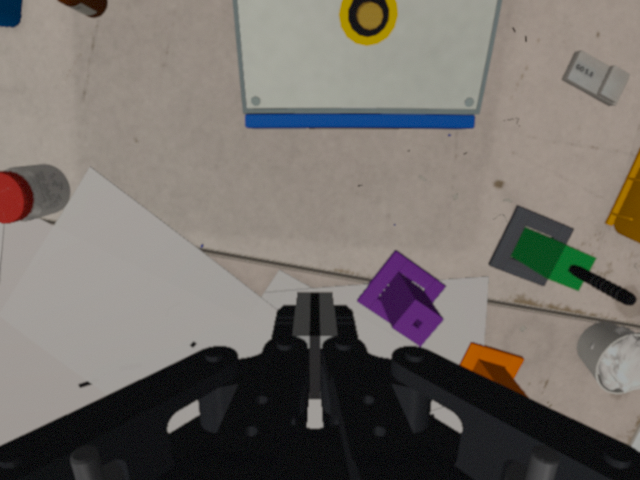

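Drawer confirmed home: blue edge at (360,121) against the housing. The ring is at (368,15), the green stand at (555,258) and the probe at (605,285). Moving above the probe.

```bash
python3 - <<'E'
from h import *
to([0.4815,-0.173,0.25],np.radians(-9.5))
E
python3 -m handwheel '[{"tx":0,"ty":12,"tz":0,"roll":0},{"tx":-4,"ty":25,"tz":0,"roll":0},{"tx":-5,"ty":32,"tz":0,"roll":0},{"tx":-6,"ty":32,"tz":0,"roll":0},{"tx":-6,"ty":32,"tz":0,"roll":0},{"tx":-6,"ty":32,"tz":0,"roll":0},{"tx":-6,"ty":32,"tz":0,"roll":0},{"tx":-6,"ty":25,"tz":0,"roll":0},{"tx":-3,"ty":5,"tz":0,"roll":0},{"tx":0,"ty":0,"tz":0,"roll":0.1},{"tx":0,"ty":0,"tz":0,"roll":0.1},{"tx":0,"ty":0,"tz":0,"roll":0.1}]' 45 20; python3 -m handwheel '[{"tx":0,"ty":0,"tz":0,"roll":0.058},{"tx":0,"ty":0,"tz":0,"roll":0},{"tx":0,"ty":0,"tz":0,"roll":0}]'
python3 - <<'E'
from h import *
to([0.4815,-0.173,0.25],np.radians(-9.5))
im,d,K,k1,E=g=grab("wrist"); np.savez("pics/w7",*g); save("w7",im); C=cloud(d,K,k1,E); hsv=cv2.cvtColor(im,cv2.COLOR_RGB2HSV)
P=C[(cv2.inRange(hsv,(50,150,50),(85,255,255))>0)&(d>0)]; Q=P[(P[:,2]>.074)&(P[:,2]<.084)&(P[:,0]<.52)]
print("stand top",cv2.minAreaRect((Q[:,:2]*1000).astype(np.float32)),Q.mean(0))
m=(d>0)&(C[...,2]>.09)&(C[...,2]<.158)&(np.hypot(C[...,0]-.4815,C[...,1]+.173)<.03); B=C[m]; print("probe",len(B),np.median(B,0),B.min(0),B.max(0))
T=B[B[:,2]>.146]; print(len(T),cv2.minAreaRect((T[:,:2]*1000).astype(np.float32)),T.mean(0))
v,u=np.nonzero(m); print(u.min(),u.max(),v.min(),v.max())
E
```

```text
tool shift mm [-42.8 228.1 -12.9] roll total 0.353 q6 1.352
t: 9.37
tool_pos: [0.479, -0.1717, 0.231]
tool_rot: [-3.135, 0.186, 0.005]
contact_force: [0.4, -0.6, -0.1]
opening: 0.045
grip_force: 0.0
t: 9.62
tool_pos: [0.4793, -0.1713, 0.2316]
tool_rot: [-3.129, 0.266, 0.003]
contact_force: [0.0, -0.4, -0.7]
opening: 0.0452
grip_force: 0.0
tool shift mm [  2.4   1.3 -18.4] roll total -0.004 q6 1.251
stand top ((481.5678405761719, -174.14906311035156), (33.35110092163086, 33.03193664550781), 80.29826354980469) [ 0.48397904 -0.17432438  0.07876913]
probe 466 [ 0.48435342 -0.17441871  0.14315729] [ 0.47655317 -0.17961655  0.09033105] [ 0.48655769 -0.16910275  0.15404595]
215 ((481.4533386230469, -174.01708984375), (9.593632698059082, 9.397378921508789), 80.20918273925781) [ 0.48198004 -0.17417009  0.15164071]
313 329 211 244
```

View pics/w7.png

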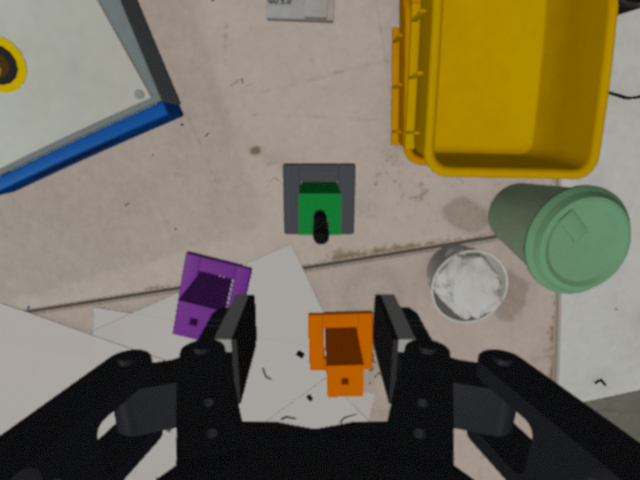

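Wrist view: probe top at (321,222), squarely between the fingers, stand edges aligned with the image, and clear of the purple (210,295) and orange (343,350) stands. Descending to grip.

```bash
python3 -m handwheel '[{"tx":2,"ty":2,"tz":10,"roll":0},{"tx":0,"ty":0,"tz":25,"roll":0},{"tx":0,"ty":0,"tz":25,"roll":0},{"tx":0,"ty":0,"tz":25,"roll":0},{"tx":0,"ty":0,"tz":20,"roll":0},{"tx":0,"ty":0,"tz":10,"roll":0},{"tx":0,"ty":0,"tz":3,"roll":0},{"tx":0,"ty":0,"tz":0,"roll":0},{"tx":0,"ty":0,"tz":0,"roll":0}]'
python3 - <<'E'
from h import *
to([0.4815,-0.174,0.114],np.radians(-9.8))
E
python3 -m handwheel '[{"tx":0,"ty":0,"tz":0,"roll":0},{"tx":0,"ty":0,"tz":0,"roll":0},{"tx":0,"ty":0,"tz":0,"roll":0},{"tx":0,"ty":0,"tz":0,"roll":0},{"tx":0,"ty":0,"tz":0,"roll":0},{"tx":0,"ty":0,"tz":0,"roll":0},{"tx":0,"ty":0,"tz":0,"roll":0},{"tx":0,"ty":0,"tz":0,"roll":0}]' 0 25
```

```text
t: 10.42
tool_pos: [0.4823, -0.1744, 0.1164]
tool_rot: [3.129, -0.268, 0.003]
contact_force: [-0.4, -0.2, 0.2]
opening: 0.0448
grip_force: 0.0
tool shift mm [-0.9 -0.3  2.4] roll total 0.000 q6 1.25
t: 11.08
tool_pos: [0.4824, -0.1746, 0.1167]
tool_rot: [3.129, -0.268, 0.003]
contact_force: [-0.8, -0.3, 5.3]
opening: 0.0103
grip_force: 27.3
```

Gripped. Lifting clear.

```bash
python3 -m handwheel '[{"tx":0,"ty":0,"tz":-5,"roll":0},{"tx":0,"ty":0,"tz":-10,"roll":0},{"tx":0,"ty":0,"tz":-15,"roll":0},{"tx":0,"ty":0,"tz":-20,"roll":0},{"tx":0,"ty":0,"tz":-20,"roll":0},{"tx":0,"ty":0,"tz":-20,"roll":0},{"tx":0,"ty":0,"tz":-10,"roll":0},{"tx":0,"ty":0,"tz":0,"roll":0},{"tx":0,"ty":0,"tz":0,"roll":0}]'
python3 - <<'E'
from h import *
for n in("wrist","scene"):
    im,d,K,k1,E=g=grab(n); C=cloud(d,K,k1,E); save("g_"+n,im)
    o=ctrl.get_obs(); M=R.from_rotvec(o["tool_rot"]).as_matrix(); L=(C-o["tool_pos"])@M
    m=(d>0)&(abs(L[...,1])<.008)&(abs(L[...,0])<.03)&(L[...,2]>0.003)&(L[...,2]<.135)
    for z in range(5,130,12):
        Q=L[m&(abs(L[...,2]*1000-z)<6)]
        if len(Q): print(n,z,len(Q),(np.median(Q,0)*1000).round(1))
E
```

```text
t: 11.83
tool_pos: [0.4816, -0.1739, 0.2153]
tool_rot: [-3.13, 0.268, -0.001]
contact_force: [-0.5, 0.8, -0.3]
opening: 0.0101
grip_force: 26.7
wrist 5 117 [ 3.6 -0.6  7. ]
wrist 17 160 [ 3.6 -0.8 16.3]
wrist 29 106 [ 3.5 -0.5 26.9]
wrist 41 18 [ 1.1 -0.5 44.6]
wrist 53 47 [ 0.9 -0.4 52.6]
wrist 65 38 [ 0.9 -0.4 65.1]
wrist 77 35 [ 0.8 -0.3 77.1]
wrist 89 31 [ 0.7 -0.3 88.7]
wrist 101 19 [ 0.8 -0.2 98.6]
wrist 113 2 [1.000e-01 1.000e-01 1.085e+02]
scene 5 10 [-4.7 -3.8  6.7]
scene 17 21 [-3.7 -3.1 16.5]
scene 29 17 [-3.9 -4.  26.6]
scene 41 10 [-2.2 -1.5 40.6]
scene 53 8 [-3.1 -0.6 52.1]
scene 65 8 [-2.2 -1.3 66.9]
scene 77 6 [-2.8  0.3 76.8]
scene 89 8 [-2.4 -1.5 87.1]
scene 101 7 [ -2.3   0.4 100.5]
scene 113 2 [-2.700e+00 -1.000e-01  1.098e+02]
```

The probe is held straight (axis at tool x ≈ −1 mm, y ≈ 0, tip about 114 mm past the TCP). The moves cannot tilt the tool, so I'll pivot the probe in the fingers by pulling its shaft against the fixed stand's edge.

```bash
python3 -m handwheel '[{"tx":10,"ty":0,"tz":0,"roll":0},{"tx":12,"ty":0,"tz":0,"roll":0},{"tx":6,"ty":0,"tz":0,"roll":0},{"tx":0,"ty":0,"tz":15,"roll":0},{"tx":0,"ty":0,"tz":20,"roll":0},{"tx":0,"ty":0,"tz":15,"roll":0},{"tx":0,"ty":0,"tz":3,"roll":0},{"tx":0,"ty":0,"tz":0,"roll":0}]' - 20
for i in 1 2 3 ; do python3 -m handwheel '[{"tx":-4,"ty":0,"tz":0,"roll":0},{"tx":-4,"ty":0,"tz":0,"roll":0},{"tx":-4,"ty":0,"tz":0,"roll":0}]' | sed -n '2p;4p'; done
cat >> h.py <<'E'
def probe():
    im,d,K,k1,E=g=grab("wrist"); C=cloud(d,K,k1,E)
    o=ctrl.get_obs(); M=R.from_rotvec(o["tool_rot"]).as_matrix(); L=((C-o["tool_pos"])@M)*1000
    m=(d>0)&(abs(L[...,1])<8)&(L[...,0]>-30)&(L[...,0]<70)&(L[...,2]>30)&(L[...,2]<125)
    dark=im.max(2)<300
    Q=L[m]; 
    for z in range(36,122,7):
        S=Q[abs(Q[:,2]-z)<3.5]
        if len(S): print(z,len(S),np.median(S,0).round(1))
    return Q,g,o,M
E
python3 - <<'E'
from h import *
probe()
E
```

```text
t: 12.6
tool_pos: [0.5077, -0.178, 0.1597]
tool_rot: [-3.128, 0.268, 0.007]
contact_force: [-0.8, -0.6, -0.2]
opening: 0.0103
grip_force: 26.7
tool_pos: [0.4978, -0.177, 0.1637]
contact_force: [1.1, -0.1, -0.8]
tool_pos: [0.4856, -0.1749, 0.1631]
contact_force: [2.2, -0.6, -1.1]
tool_pos: [0.4734, -0.1725, 0.1624]
contact_force: [1.7, 0.4, -0.5]
36 24 [19.  -0.9 33.9]
43 45 [19.5 -1.2 43.6]
50 42 [21.  -0.6 50. ]
57 44 [22.5 -0.9 56.9]
64 39 [24.1 -1.2 63.7]
71 35 [25.6 -0.6 70.9]
78 38 [27.3 -0.9 78.1]
85 654 [14.8  3.3 83.5]
92 63 [25.4  0.1 91.9]
99 51 [25.3  0.8 98.5]
106 37 [ 25.2  -0.5 106.2]
113 31 [ 25.3   1.7 113.8]
120 17 [ 25.2   2.4 120.1]
```

Pivoting works (about 12.7° at 2 N). A bit more.

```bash
python3 -m handwheel '[{"tx":-4,"ty":0,"tz":0,"roll":0},{"tx":-4,"ty":0,"tz":0,"roll":0},{"tx":-4,"ty":0,"tz":0,"roll":0},{"tx":-2,"ty":0,"tz":0,"roll":0},{"tx":0,"ty":0,"tz":0,"roll":0}]' | sed -n '2p;4p'
python3 - <<'E'
from h import *
probe()
E
```

```text
tool_pos: [0.4595, -0.1701, 0.1623]
contact_force: [1.1, 0.1, -0.1]
36 25 [26.3 -1.7 38.2]
43 57 [28.  -1.2 42.8]
50 53 [30.4 -1.8 49.8]
57 49 [32.8 -1.2 56.9]
64 50 [35.3 -1.2 64. ]
71 38 [37.7 -1.2 71. ]
78 38 [40.1 -1.2 77.9]
85 778 [26.7  3.1 83.6]
92 72 [40.9 -0.6 92.4]
99 38 [ 38.6   0.7 100.1]
106 25 [ 38.6   1.6 106.5]
113 20 [ 38.6   2.3 112.7]
120 19 [ 38.6   2.4 119.5]
```

```bash
python3 -m handwheel '[{"tx":2,"ty":0,"tz":-10,"roll":0},{"tx":0,"ty":0,"tz":-20,"roll":0},{"tx":0,"ty":0,"tz":-20,"roll":0},{"tx":0,"ty":0,"tz":-20,"roll":0},{"tx":0,"ty":0,"tz":-20,"roll":0},{"tx":0,"ty":0,"tz":-20,"roll":0},{"tx":0,"ty":0,"tz":0,"roll":-0.1},{"tx":0,"ty":0,"tz":0,"roll":-0.1},{"tx":0,"ty":0,"tz":0,"roll":-0.1},{"tx":0,"ty":0,"tz":0,"roll":-0.063},{"tx":0,"ty":0,"tz":0,"roll":0},{"tx":0,"ty":0,"tz":0,"roll":0}]' - 60
python3 - <<'E'
from h import *
Q,g,o,M=probe(); print(M.round(3),g[0].shape)
S=Q[(Q[:,2]>40)&(Q[:,2]<105)]
for _ in range(4):
    p=np.polyfit(S[:,2],S[:,0],1); py=np.polyfit(S[:,2],S[:,1],1); S=S[abs(S[:,0]-np.polyval(p,S[:,2]))<2]
print("x fit",p,"y fit",py,"tilt",np.degrees(np.arctan(p[0])),"max z",np.sort(S[:,2])[-5:], len(S))
to([*(0.58*X-0.0725*Y)[:2],0.272],YAW)
E
```

```text
t: 14.87
tool_pos: [0.4618, -0.1706, 0.2727]
tool_rot: [-3.127, -0.298, 0.001]
contact_force: [0.4, -0.2, -0.0]
opening: 0.0091
grip_force: 61.2
36 22 [25.3 -1.4 37.7]
43 55 [26.6 -1.9 43.2]
50 50 [28.9 -1.4 49.9]
57 47 [31.1 -1.4 56.8]
64 48 [33.4 -1.4 63.9]
71 41 [35.7 -1.4 70.7]
78 34 [38.  -1.4 78.1]
85 33 [40.1 -1.4 84.4]
92 32 [42.4 -1.4 91.6]
99 19 [44.3 -1.4 98.3]
106 3 [ 45.7  -1.4 104.2]
[[ 0.982  0.189 -0.001]
 [ 0.189 -0.982  0.   ]
 [-0.    -0.    -1.   ]] (480, 640, 3)
x fit [ 0.32073798 12.87178415] y fit [ 0.00482958 -1.85779201] tilt 17.783018746181924 max z [101.04364647 101.56776198 101.74138093 103.53760732 104.15163901] 357
tool shift mm [ 158.9 -183.3    0.5] roll total -0.002 q6 0.876
```

Tilt is 17.8° after lifting, within tolerance. Moving to above the contact.

```bash
python3 -m handwheel '[{"tx":8,"ty":-10,"tz":0,"roll":0},{"tx":15,"ty":-17,"tz":0,"roll":0},{"tx":18,"ty":-21,"tz":0,"roll":0},{"tx":18,"ty":-21,"tz":0,"roll":0},{"tx":18,"ty":-21,"tz":0,"roll":0},{"tx":18,"ty":-21,"tz":0,"roll":0},{"tx":18,"ty":-21,"tz":0,"roll":0},{"tx":18,"ty":-21,"tz":0,"roll":0},{"tx":15,"ty":-17,"tz":5,"roll":0},{"tx":8,"ty":-10,"tz":12,"roll":0},{"tx":3,"ty":-2,"tz":12,"roll":0},{"tx":0,"ty":0,"tz":0,"roll":0}]'; python3 -m handwheel '[{"tx":0,"ty":0,"tz":5,"roll":0},{"tx":0,"ty":0,"tz":0,"roll":0},{"tx":0,"ty":0,"tz":0,"roll":0}]'
python3 - <<'E'
from h import *
Q,g,o,M=probe(); im,d,K,k1,E=g; save("w8",im)
C=cloud(d,K,k1,E); hsv=cv2.cvtColor(im,cv2.COLOR_RGB2HSV)
L=((C-o["tool_pos"])@M)*1000
ring=cv2.inRange(hsv,(15,110,80),(35,255,255)); n,l,s,c=cv2.connectedComponentsWithStats(ring)
for i in range(1,n):
    if s[i,4]>150: P=L[(l==i)&(d>0)]; print(s[i],c[i].round(1),"tool min/med/max",np.percentile(P,[2,50,98],axis=0).round(1).tolist(),cv2.minEnclosingCircle(np.argwhere(l==i)[:,::-1].astype(np.float32)))
E
```

```text
t: 15.92
tool_pos: [0.5795, 0.0383, 0.2388]
tool_rot: [-3.126, -0.302, 0.011]
contact_force: [-1.4, -0.5, -0.7]
opening: 0.0088
grip_force: 61.1
t: 16.17
tool_pos: [0.5809, 0.0369, 0.2382]
tool_rot: [3.127, 0.298, -0.0]
contact_force: [-0.1, 0.2, 0.7]
opening: 0.0088
grip_force: 61.2
36 26 [24.9 -1.1 33.5]
43 56 [26.2 -1.9 42.6]
50 55 [28.4 -1.9 50.1]
57 45 [30.8 -1.3 57.1]
64 48 [32.8 -1.9 64.1]
71 39 [35.1 -1.3 70.9]
78 35 [37.4 -1.3 77.7]
85 35 [39.7 -1.3 84.5]
92 36 [42.  -1.3 92.4]
99 16 [44.1 -1.6 97.8]
106 4 [ 45.3  -1.3 104.9]
[ 287  111   56   54 1746] [314.5 138.5] tool min/med/max [[43.8, -21.2, 139.1], [61.3, -2.0, 149.7], [80.9, 18.0, 160.6]] ((314.5, 137.25), 27.754602432250977)
[ 559  178   81  193 8694] [611.5 279.5] tool min/med/max [[-121.0, 271.5, 121.6], [-72.5, 287.8, 190.9], [14.7, 319.4, 234.1]] ((638.0, 274.0), 96.00531005859375)
```

View pics/w8.png

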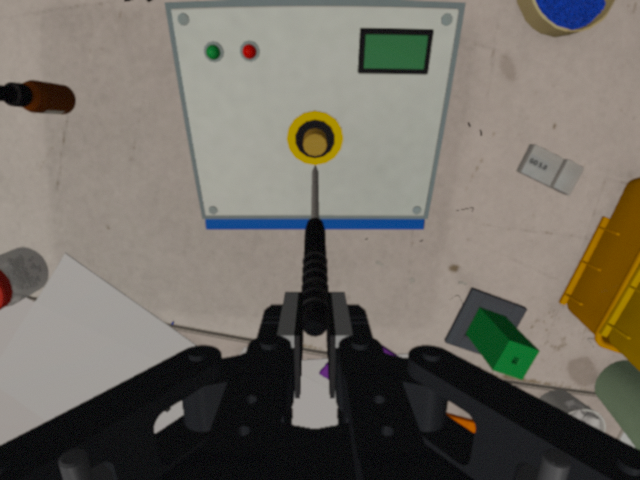

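Wrist view: the probe is tilted in the grip with its tip at (315,168), and the ring at (314,138) with the brass top at (315,142), in line. I'll measure the brass top directly.

```bash
cat >> h.py <<'E'
def rel():
    Q,g,o,M=probe(); im,d,K,k1,E=g; C=cloud(d,K,k1,E); L=((C-o["tool_pos"])@M)*1000
    m=cv2.inRange(cv2.cvtColor(im,cv2.COLOR_RGB2HSV),(10,80,50),(32,220,190))>0
    m[:,:285]=0; m[:,345:]=0
    P=L[m&(d>0)]; n=np.array([-np.sin(np.radians(20)),0,-np.cos(np.radians(20))]); h=P@n
    # brass: blob highest along normal
    top=P[h>np.percentile(h,97)-3]; top=top[np.hypot(*(top-np.median(top,0))[:,:2].T)<12]
    print("brass",len(top),"mid",((np.percentile(top,2,axis=0)+np.percentile(top,98,axis=0))/2).round(1),"range",np.ptp(top,axis=0).round(1),"h",np.percentile(h,[5,50,90,97]).round(1))
    S=Q[(Q[:,2]>40)&(Q[:,2]<108)]
    p=[.32,12.9]
    for _ in range(4):
        S=S[abs(S[:,0]-np.polyval(p,S[:,2]))<2.5]; p=np.polyfit(S[:,2],S[:,0],1)
    print("shaft fit",p,"y",np.median(S[:,1]),"axis at brass z:",np.polyval(p,np.median(top[:,2]))-2.1, "tipmax",S[np.argsort(S[:,2])[-3:]].round(1).tolist())
    return im,L,top
E
python3 - <<'E'
from h import *
im,L,top=rel()
print(im[138:150:3,315], L[136:152:3,315].round(1))
E
```

```text
36 24 [25.  -1.3 34.1]
43 56 [26.3 -1.3 42.6]
50 53 [28.5 -1.8 50.3]
57 47 [30.8 -1.3 56.8]
64 44 [32.9 -1.6 64. ]
71 43 [35.2 -1.3 71.2]
78 34 [37.5 -1.3 77.9]
85 36 [39.8 -1.3 85.3]
92 33 [42.  -1.3 92.7]
99 17 [44.1 -1.3 97.7]
106 4 [ 45.5  -1.3 104.1]
brass 430 mid [ 57.8  -1.6 141.9] range [20.6 17.2 39.6] h [-166.6 -158.5 -152.5 -151.9]
shaft fit [ 0.32065507 12.50537647] y -1.3064416677130044 axis at brass z: 55.83060325084053 tipmax [[45.5, -1.3, 103.8], [45.4, -1.9, 104.4], [45.9, -1.3, 106.8]]
[[137 111  43]
 [139 112  44]
 [138 112  44]
 [139 112  42]] [[ 64.4  -1.3 140.7]
 [ 62.2  -1.3 140.4]
 [ 60.   -1.3 140.7]
 [ 57.8  -1.3 142.8]
 [ 55.6  -1.3 142.2]
 [ 53.3  -1.3 143.6]]
```

```bash
python3 -m handwheel '[{"tx":1.4,"ty":0,"tz":3.8,"roll":0},{"tx":1.4,"ty":0,"tz":3.8,"roll":0},{"tx":1.4,"ty":0,"tz":3.8,"roll":0},{"tx":1.4,"ty":0,"tz":3.8,"roll":0},{"tx":1.4,"ty":0,"tz":3.8,"roll":0},{"tx":1.4,"ty":0,"tz":3.8,"roll":0},{"tx":0,"ty":0,"tz":0,"roll":0},{"tx":0,"ty":0,"tz":0,"roll":0}]'
python3 - <<'E'
from h import *
im,L,top=rel(); save("w9",cv2.resize(im[90:250,220:420],(800,640))[:600])
F=[]
for i in range(6): grab("wrist"); F.append(ctrl.get_obs()["contact_force"])
print(np.mean(F,0),np.std(F,0))
E
```

```text
t: 16.93
tool_pos: [0.5894, 0.0397, 0.2149]
tool_rot: [-3.127, -0.301, 0.002]
contact_force: [0.4, -0.5, -0.2]
opening: 0.0091
grip_force: 61.2
36 28 [25.2 -2.  36.1]
43 52 [26.4 -1.5 43.2]
50 53 [28.6 -1.4 50.3]
57 40 [30.7 -1.7 57. ]
64 51 [32.8 -2.  64.1]
71 40 [35.3 -1.4 71. ]
78 37 [37.6 -1.4 78.5]
85 33 [39.8 -1.4 85. ]
92 31 [42.1 -1.4 91.3]
99 20 [44.1 -2.1 97.6]
106 4 [ 45.5  -1.4 104.2]
113 106 [ 55.3  -0.4 115.8]
120 434 [ 49.8  -0.  118.6]
brass 467 mid [ 49.   -0.4 105.7] range [18.5 17.4 35.5] h [-141.4 -130.7 -127.1 -125.9]
shaft fit [ 0.32029281 12.51233945] y -1.4477738576525006 axis at brass z: 48.088759701436544 tipmax [[44.9, -0.8, 103.8], [45.5, -1.4, 104.5], [45.9, -1.4, 106.8]]
[-0.00451861  0.32979879  0.08203836] [0.27850188 0.47606088 0.49010666]
```

View pics/w9.png

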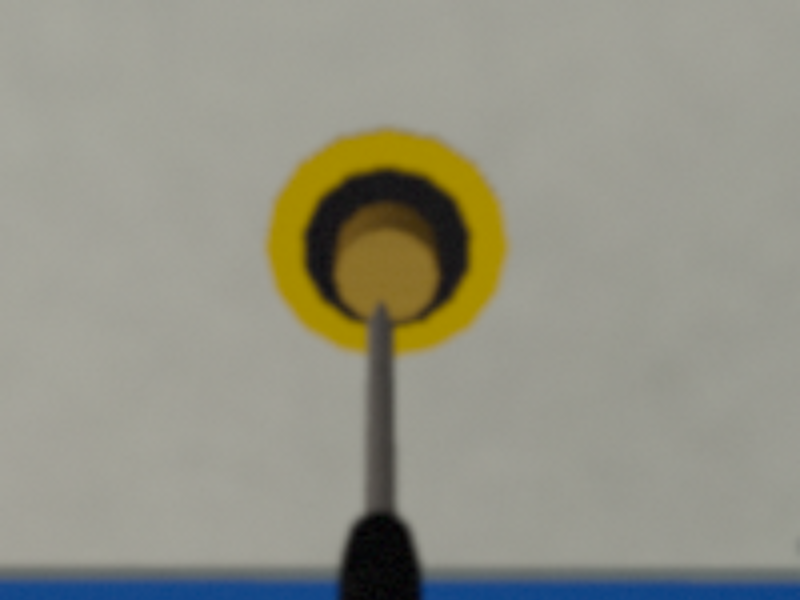

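The pointed tip is at crop (380,305), about 12 mm short of the brass face, centred at (387,275) and in line to about 1 mm. Approaching slowly while averaging force.

```bash
cat > f.py <<'E'
from h import *
F=[];Z=[]
for i in range(5): optics.get_image("wrist"); o=ctrl.get_obs(); F.append(o["contact_force"])
f=np.mean(F,0)-[0,.33,.08]; n=np.array([*(-np.sin(np.radians(20))*X[:2]),np.cos(np.radians(20))])
print("N %.2f"%(f@n),f.round(2),o["tool_pos"].round(4),"t",o["t"])
E
python3 -m handwheel '[{"tx":1,"ty":1,"tz":2.8,"roll":0},{"tx":1,"ty":0,"tz":2.8,"roll":0},{"tx":0.7,"ty":0,"tz":1.9,"roll":0},{"tx":0,"ty":0,"tz":0,"roll":0},{"tx":0,"ty":0,"tz":0,"roll":0}]' >/dev/null; python3 f.py
for i in 1 2 3; do python3 -m handwheel '[{"tx":0.5,"ty":0,"tz":1.4,"roll":0},{"tx":0,"ty":0,"tz":0,"roll":0},{"tx":0,"ty":0,"tz":0,"roll":0}]' >/dev/null; python3 f.py; done
```

```text
N -0.04 [-0.15 -0.06 -0.1 ] [0.5925 0.0392 0.2082] t 17.95
N -0.14 [-0.25 -0.19 -0.25] [0.5929 0.0392 0.2066] t 18.45
N -0.32 [ 0.03 -0.59 -0.37] [0.5934 0.0393 0.2052] t 18.95
N 0.54 [-0.22 -0.35  0.47] [0.5939 0.0394 0.2039] t 19.45
```

```bash
for i in 1 2 3 4; do python3 -m handwheel '[{"tx":0.4,"ty":0,"tz":1,"roll":0},{"tx":0,"ty":0,"tz":0,"roll":0},{"tx":0,"ty":0,"tz":0,"roll":0}]' >/dev/null; python3 f.py; done
python3 - <<'E'
from h import *
im,L,top=rel(); save("w10",cv2.resize(im[90:250,220:420],(750,600)))
E
```

```text
N 1.05 [-0.28 -0.38  0.99] [0.5943 0.0395 0.2029] t 19.95
N 1.34 [-0.89 -0.35  1.08] [0.5947 0.0396 0.2019] t 20.45
N 1.61 [-0.31 -0.19  1.59] [0.5951 0.0396 0.2008] t 20.95
N 2.11 [-0.49 -1.12  1.99] [0.5954 0.0397 0.1998] t 21.45
36 28 [25.4 -1.4 37.5]
43 55 [26.7 -2.  42.8]
50 51 [28.9 -2.  49.9]
57 44 [31.1 -1.4 56.8]
64 45 [33.3 -2.  63.6]
71 42 [35.7 -1.4 70.8]
78 36 [38.  -1.4 78.3]
85 32 [40.2 -1.4 85. ]
92 32 [42.4 -1.4 91.6]
99 19 [44.4 -1.4 97.4]
106 747 [ 5.340e+01 -1.000e-01  1.078e+02]
113 301 [ 56.5   2.  110.4]
120 253 [ 31.7   2.9 120.5]
brass 31 mid [40.5 -1.4 86.5] range [10.7  3.9 32. ] h [-124.7 -118.6 -115.8 -111. ]
shaft fit [ 0.32223905 12.79991899] y -1.4301944736053342 axis at brass z: 39.983547110821895 tipmax [[48.1, 5.3, 107.7], [46.7, 4.0, 107.9], [45.4, -7.4, 107.9]]
```

View pics/w10.png

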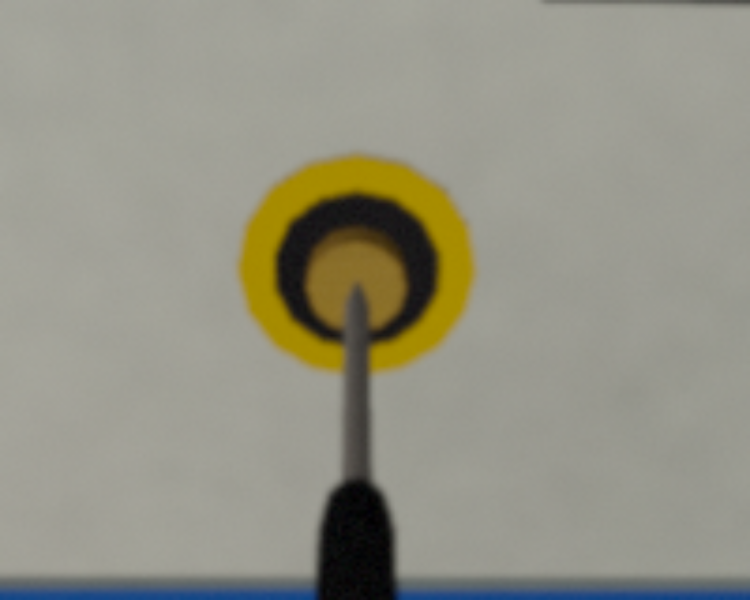

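The tip sits on the centre of the brass (357,285), which has sunk about 4 to 4.5 mm at about 2.1 N, with the probe tilted 17.9° to match the 20° panel. I'll hold briefly and hand in.

```bash
python3 -m handwheel '[{"tx":0.1,"ty":0,"tz":0.3,"roll":0},{"tx":0,"ty":0,"tz":0,"roll":0},{"tx":0,"ty":0,"tz":0,"roll":0},{"tx":0,"ty":0,"tz":0,"roll":0},{"tx":0,"ty":0,"tz":0,"roll":0},{"tx":0,"ty":0,"tz":0,"roll":0},{"tx":0,"ty":0,"tz":0,"roll":0}]'; python3 f.py; python3 -c "
from station import ctrl; print(ctrl.finish_job())"
```

```text
t: 22.08
tool_pos: [0.5955, 0.0397, 0.1995]
tool_rot: [-3.127, -0.301, -0.0]
contact_force: [-0.3, -0.1, 2.5]
opening: 0.009
grip_force: 61.4
N 2.17 [-0.68 -0.45  2.04] [0.5955 0.0397 0.1995] t 22.3333
the job is handed in; nothing more can be done
None
```

The job is handed in, with no verdict shown: the drawer was pushed against its stop and seen home on backing off, and the gripped probe holds the brass contact about 4–5 mm in at about 2.2 N, tilted about 18° against the 20° panel.

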